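# Fit the removable handle to the pan

## Robot

A 6-joint arm with a two-finger parallel gripper is mounted at the origin on a cart in front of the work surface, level with it; the furniture and walls round the work are solid. World frame = base frame: x ahead of the robot, y to its left, z up, the work surface at z = 0. Lengths are in mm, angles in rad, forces in N, time in s.
With the tool pointing down it reaches from about 350 to 975 mm from the base axis. Payload 7.1 kg.
Tool frame: the origin (TCP) lies on the mounting face of the last link; the fingertips stand 182 mm ahead of it and the grasp point (between the pads) lies 163 mm ahead of it (ctrl.finger_overhang is the distance from the TCP to the fingertips, in mm); z points along the fingers, y is the direction in which the jaws open and shut (so a half turn about z gives the same grasp; the last joint's range is limited). The gripper opens to 88 mm and grips with 3 to 60 N. Pads are 20 mm wide; open, the fingers measure 115 mm over their backs; the gripper's body (75 mm by 178 mm) begins 61 mm behind the grasp point.
Start: joints at [-1.297, 0.423, 1.63, -0, 1.089, -0.019], TCP at [180.415, -598.379, 404.675] pointing down, gripper open.
Joint ranges: [-3, 3], [-0.9, 2.11], [0.09, 2.58], [-1.31, 4.45], [0.11, 2.69], [-2.54, 2.54]. Speed limits (rad/s): [2.39, 2.39, 3.01, 3.14, 3.14, 3.14].

## Interface

Orientations are given as a rotation vector (axis times angle).
In Python, from workcell import ctrl, viewer, recognise gives the robot as it stands.
- The arm moves only by the shell command python3 -m handwheel 'ROWS'. ROWS is JSON, a list of rows, each an object of numbers: "gripper": the closure, from 0 (fully open) to 1 (shut); "tx", "ty", "tz": the shift along the tool's x, y, z in m; "rx", "ry", "rz": the turn, a rotation vector about the tool's x, y, z in degrees. In form: [{"gripper": .., "tx": .., "ty": .., "tz": .., "rx": .., "ry": .., "rz": ..}, ...]. A call has 1 to 8 rows; each row shifts and turns the commanded pose from where the row before left it, along the tool's axes as they then stand; what a row does not reach is not made up. A row lasts 1/8 s, in which the tool goes at most 62.5 mm and 10.7 degrees, less where a joint would pass 70% of its speed; a pose out of reach is approached as far as the arm can. A call with a gripper value outside its range is refused whole. The fingers move at their own pace and stop on an object; the grip force is fixed at half the most. Time passes only in rows, so rows that do not move let the fingers close. It gives the time, the measured TCP pose, the force and the opening at its end, in the units of the state.
- ctrl.get_obs(): the state, without advancing time (a new reading comes with each control period).
- viewer.get_image(name): name is "scene" or "top"; returns a dict with "image" (420x560x3 uint8, red, green, blue), "range_z" (420x560 float32, mm along the optical axis (not along the pixel's ray), 0 where there is no reading), "vfov" (degrees; the focal length in pixels is half the picture's height over the tangent of half this angle, whatever the lens; pixels are square), "cx", "cy" (the principal point, pixels), "k1" (the pictures are not rectified: a ray, as slopes to the right and down, at radius r is drawn at 1 + k1 r^2 times it, then the intrinsics apply), "extrinsics" (4x4, takes a point from world to camera coordinates). Camera axes: x right, y up, looking along -z (the intrinsics and any distortion apply to the point x, -y, -z); pixel columns grow to the right and rows downward; lengths in mm; the calibration is good to about 2 mm. A picture is of the moment at which its call begins.
- ctrl.close_job(): hands the job in, once; it reports no verdict.
Trained networks look in a picture, given as the dict that the camera call returned (one of the last four; its "shot" number tells which), for a name from the list of things; names that differ only in an ending like _2 or _b are one class to them, and where a whole thing is asked for, a point or a joint stands for the part that bears it (a point fixed in the world has none). Each returns a list of dicts, best first, with "p" (0 to 1); they miss things now and then, are a little off and sometimes report something else, mostly with a low value. They report only what shows in the picture. A call takes as long as a camera call. They do not tell look-alikes from the thing itself.
- recognise(picture, name): "xy" ([column, row] as shares, 0 to 1, of the picture: columns of its width, rows of its height, amid what is visible of it).
The state is a dict: "t": time; "qpos": joint angles; "qvel": joint speeds; "joint_torque": joint torques, N m; "ee_pos": TCP position; "orientation": TCP orientation; "ft_force": force on the tool from outside, world axes, zero at the start; "moment": the same for the moment, N m; "width": finger opening in mm.
Only numpy, scipy, OpenCV 4.12 (cv2) and the standard library are available. Lean on these libraries where they do the work, as an engineer would, in place of code of your own. Each camera call takes 0.05 s, during which the arm holds its last target.

## Task

The pan's removable handle is stowed in the oak block with only its metal end showing. Draw it out, lay it on the worktop and let go, so that you can take it again by its black grip; then slide it onto the pan's stub, fully home, until the red spring button pops up in the hole. Leave the lemon, salt shaker and teaspoon where they are.

Things in the scene. Friction and masses are not known exactly. Their poses are not given: they have to be found in the camera images.
- handle: Removable pan handle, loose straight bar 150 long, 26 wide, 29 tall, about 160 g. The front 62 mm is a bright metal tube, open at its front end (the mouth); the rest is a solid black grip. Origin: middle of length and width, on the underside; x points to the mouth (at x = +75), z up.
- handle_mouth (a point): Centre of the bore at the handle's mouth, 14 above the underside; axes as the handle's. Bore 18.5 wide, 20 tall, 62 deep; the upper lip of the mouth is flared.
- handle_hole (a point): Centre of the square 15 mm hole in the handle's top wall, on the outer face, 27.5 behind the mouth. It must stay on top.
- holder: Oak storage block, 110 long, 48 wide, 62 high, fixed. Origin on its underside; x points out of the slot's open face at x = +50. Slot 36 wide, 36 tall, floor 20 above the worktop, roofed, closed at the back. The handle lies loosely in it, mouth outwards, about 58 mm of metal end sticking out and 92 mm inside: draw it along the holder's +x.
- slot_mouth (a point): Middle of the slot floor at its open face (20 above the worktop).
- pan: Dark steel frying pan, 160 across, 55 high, fixed (does not slide). Origin: centre of its underside. Its steel stub points along its -x, 36 above the worktop; the handle is pushed along the pan's +x with its own x parallel to the pan's. Stub 16 wide, 18 tall, 55 long, the last 12 mm a cone (8 mm across at the tip).
- stub_root (a point): Root of the stub on its axis, 95 mm from the pan's centre, 36 above the worktop; the handle's mouth butts on the bracket here when home. Axes as the pan's. Two guard cheeks flank the stub, 4 thick, inner faces 37 apart, reaching 49 out from the root, 23 to 49 above the worktop: no room for fingers beside the first 49 mm of the seated handle.
- stub_tip (a point): Tip of the stub on its axis, 55 mm out from the root.
- button (a joint): Red round-topped spring button, 12 across, on top of the stub 27.5 from its root. 0 = fully up (also before the handle is on), up to 0.009 m as pushed down; 2 to 4 N. The tube's flared lip pushes it down as the handle slides on about 5 mm (a push of a few N, under 10); it springs up in the hole as the handle comes home against a firm stop.
- lemon: Yellow lemon, 71 x 53 x 51, bystander; origin on its underside.
- salt_shaker: Glass salt shaker with a grey top, 44 across, 90 high, bystander; origin: centre of its underside. Behind it a wall cupboard's front hangs at x = 0.62 m from 0.46 m up; to the right of y = -0.07 m a boiler box hangs from x = 0.42 m on, from 0.29 m up: keep the arm folded when swinging past it.
- teaspoon: Steel teaspoon, 130 long, lying flat, bystander; origin on its underside.
Not all that is in view belongs to the job. There is more than one size of the handle; the one meant has the size given above.

How it is judged:
By the outcome, as a careful person would: the job done as asked, in the order asked, and still so for the second after the job is handed in, with the robot touching nothing.
It also fails if it takes over 54 s, if anything falls off the work surface, if the arm or the gripper's body presses on something with over 40 N, if the wrist force passes 120 N, or if a joint passes its speed limit or range.

## Working session

There is one attempt and no reset: what is moved stays moved. The work goes in short steps, Python scripts to look and compute and a shell command to move; the robot and the scene stay as the last step left them, time stands still between calls to the robot, and variables do not carry over. Pictures are saved under pics/ and viewed, and the job is handed in when it is done.

```bash
ls -la; mkdir -p pics; cat > h.py <<'E'
import numpy as np, cv2
from workcell import ctrl, viewer, recognise
def f(p): return 210/np.tan(np.radians(p['vfov'])/2)
def K(p): 
    F=f(p); return np.array([[F,0,p['cx']],[0,F,p['cy']],[0,0,1.]])
def pix2w(p,u,v,z=None,depth=None):
    """pixel -> world; with plane z=.. or by range"""
    s=cv2.undistortPoints(np.array([[[u,v]]],float),K(p),np.array([p['k1'],0,0,0.]))[0,0]
    d=np.array([s[0],-s[1],-1.]); E=np.array(p['extrinsics']); R=E[:3,:3]; c=-R.T@E[:3,3]
    dw=R.T@d
    if z is not None: return c+dw*(z-c[2])/dw[2]
    if depth is None: depth=p['range_z'][int(round(v)),int(round(u))]
    return c+dw*depth
def w2pix(p,P):
    P=np.atleast_2d(P); E=np.array(p['extrinsics']); q=P@E[:3,:3].T+E[:3,3]
    q=q*[1,-1,-1]
    return cv2.projectPoints(q,np.zeros(3),np.zeros(3),K(p),np.array([p['k1'],0,0,0.]))[0][:,0]
def save(p,n,box=None,s=1):
    im=p['image'][...,::-1]
    if box: im=im[box[1]:box[3],box[0]:box[2]]
    im=cv2.resize(im,None,fx=s,fy=s,interpolation=cv2.INTER_CUBIC); cv2.imwrite('pics/'+n,im)
def cloud(p,box=None):
    x0,y0,x1,y1=box or (0,0,560,420)
    vv,uu=np.mgrid[y0:y1,x0:x1]; d=p['range_z'][y0:y1,x0:x1]
    s=cv2.undistortPoints(np.stack([uu,vv],-1).reshape(-1,1,2).astype(float),K(p),np.array([p['k1'],0,0,0.]))[:,0]
    q=np.c_[s[:,0],-s[:,1],-np.ones(len(s))]*d.reshape(-1,1)
    E=np.array(p['extrinsics']); W=(q-E[:3,3])@E[:3,:3]
    W[d.ravel()==0]=np.nan
    return W.reshape(y1-y0,x1-x0,3)
E
python3 - <<'E'
from h import *
import pickle
for n in ['scene','top']:
    p=viewer.get_image(n); save(p,n+'0.png'); pickle.dump(p,open(n+'0.pkl','wb'))
    print(n,p['vfov'],p['k1'],p['cx'],p['cy'])
    for k in ['handle','handle_mouth','handle_hole','holder','slot_mouth','pan','stub_root','stub_tip','button','lemon','salt_shaker','teaspoon']:
        for r in recognise(p,k)[:3]:
            u,v=r['xy'][0]*560,r['xy'][1]*420
            print(n,k,round(r['p'],2),round(u),round(v),pix2w(p,min(u,559),min(v,419)).round())
print(ctrl.get_obs())
E
```

```text
total 12
drwxr-xr-x  3 agent agent 4096 Dec  7 02:09 .
drwxr-xr-x 23 root  root  4096 Dec  7 02:09 ..
drwxr-xr-x  2 agent agent 4096 Dec  7 02:09 pics
scene 42.1586486717904 -0.15437385362768488 279.515810554791 204.1607174830667
scene handle 0.91 199 285 [186. 336.  41.]
scene handle 0.67 227 218 [395. 332.  46.]
scene handle_mouth 0.62 200 284 [189. 334.  41.]
scene handle_mouth 0.61 230 215 [419. 329.  33.]
scene handle_hole 0.89 229 218 [395. 325.  46.]
scene handle_hole 0.89 204 286 [187. 324.  42.]
scene holder 0.64 199 207 [402. 407.  61.]
scene slot_mouth 0.75 201 208 [396. 399.  64.]
scene stub_tip 0.74 227 214 [407. 333.  45.]
scene salt_shaker 0.65 315 158 [653. 152.  55.]
scene salt_shaker 0.26 224 218 [393. 338.  46.]
scene teaspoon 0.57 258 176 [601. 305.   4.]
top 42.860632634707855 0.05096848596369987 280.9734700627375 203.18028287691206
top handle 0.94 266 320 [193. 328.  40.]
top handle 0.83 246 239 [407. 325.  23.]
top handle 0.66 212 240 [421. 406.  62.]
top handle_mouth 0.96 263 319 [198. 336.  42.]
top handle_mouth 0.49 246 238 [409. 323.  29.]
top handle_mouth 
[... 459 characters left out ...]
.]
top teaspoon 0.39 247 239 [404. 322.  28.]
{'t': 1.3, 'qpos': array([-1.29698080e+00,  4.23111376e-01,  1.62988986e+00,  1.87639814e-05,
        1.08857805e+00, -1.89980238e-02]), 'qvel': array([ 0.00120411,  0.00190323, -0.00029033,  0.0007065 , -0.00133421,
        0.00038081]), 'joint_torque': array([-6.47452744e-04, -5.44588745e+01, -2.74037862e+01,  6.43769419e-02,
        1.67438888e-02,  3.59331636e-06]), 'ee_pos': array([ 180.43049685, -598.3823674 ,  404.67194453]), 'orientation': array([3.10797379e+00, 4.58293886e-01, 2.85699681e-05]), 'ft_force': array([-0.169787  ,  0.1943536 , -0.35582121]), 'moment': array([-0.00437123,  0.01197102,  0.00212601]), 'width': 87.76654689163195}
```

View pics/scene0.png

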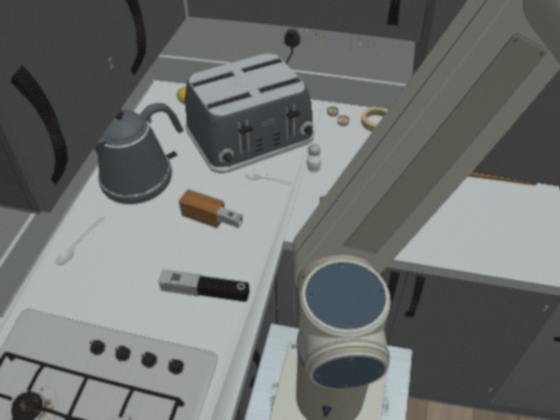

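View pics/top0.png

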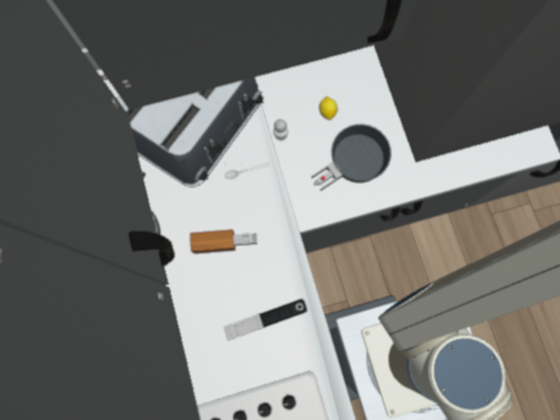

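Candidates for "handle": the metal end in the oak block, at top (245,239), and the loose black-gripped handle at top (266,320), which is a larger look-alike. The description (stowed in the block) picks the first. The pan's stub with its red button is at top (325,178). I'll check both in close crops.

```bash
python3 - <<'E'
from h import *
import pickle
p=pickle.load(open('top0.pkl','rb'))
a=cv2.resize(p['image'][200:280,170:290,::-1],None,fx=4,fy=4,interpolation=cv2.INTER_CUBIC)
b=cv2.resize(p['image'][120:200,290:410,::-1],None,fx=4,fy=4,interpolation=cv2.INTER_CUBIC)
c=np.zeros((600,780,3),np.uint8); c[:240*1+80,:480]=a[:320]; cv2.imwrite('pics/crop_block.png',a); cv2.imwrite('pics/crop_pan.png',b)
cl=cloud(p)
np.set_printoptions(linewidth=250,suppress=True)
print('z block'); print(cl[226:256:2,184:264:3,2].round())
print('z pan'); print(cl[160:194:2,305:345:2,2].round())
for (u,v) in [(191,234),(190,250),(233,231),(234,250)]: print(u,v,pix2w(p,u,v,z=62).round(1))
E
```

```text
z block
[[  3.   2.  -2.   1.   1.  -1.   0.   1.  -3.  -3.  -6.  -5.  -2.  -5.  -4.  -4.  -2.  -2.  -2.  -1.   4.  -4.   0.  -2.   1.  -7.   3.]
 [ -2.   2.   7.  -3.  -5.  -3.   0.  -1.  -1.  -2.  -2.   0.  -1.   1.  -6.  -1.   3.  -2.  -2.  -2.  -3.  -5.  -2.   2.  -3.   2.  -1.]
 [ -1.  -5.   5.   3.   1.  -2.  -1.   4.  -3.  -7.   2.  -6.  62.  61.  57.  58.  64.   4.   2.  -2.   1.  -3.   0.   4.  -2.   1.   0.]
 [  3.   2.  -6.  -4.  56.  63.  59.  65.  64.  62.  62.  60.  63.  67.  60.  60.  62.  -2.  -8.  -5.  -3.  -1.  -0.  -0.  -0.  -2.  -1.]
 [ -3.  -0.  56.  57.  63.  59.  59.  64.  61.  62.  66.  58.  61.  64.  59.  59.  63.  50.  48.  46.  50.  49.  51.  47.  -1.  -0.   1.]
 [  1.  -0.  59.  62.  60.  62.  58.  62.  61.  64.  61.  66.  62.  58.  59.  60.  61.  41.  43.  50.  25.  25.  52.  47.  21.  -7.  -5.]
 [ -6.   7.  60.  68.  60.  58.  67.  58.  65.  56.  65.  64.  61.  57.  62.  62.  59.  47.  44.  47.  22.  20.  49.  42.  23.  -2.  -1.]
 [ -3.  -1.  61.  60.  58.  66.  60.  65.  66.  57.  60.  61.  60.  62.  64.  66.  63.  50.  50.  54.  20.  25.  50.  45.  46.
[... 1808 characters left out ...]
. -2.]
 [ 2.  1.  3.  2.  3. 39. 42. 49. 46. 45. 38. -2. -0.  1. 46. 48. 24. -2. -5. -4.]
 [-2. -1. -2.  3.  1. 47. 42. 40. 46. 33. -0. -2. 53. 49. 38. -3. -1. -6.  1. -7.]
 [-3.  0.  3.  4. 44. 35. 41. 41.  2. -2. -3. 49. 37. -1.  2.  2. -4. -3.  0. -4.]
 [-2. -5. -4. -5. -5.  0. -4.  1.  0. 51. 48. 30.  2. -8.  2. -3.  6. -6.  2.  7.]
 [-4. -0. -1. -3.  2.  3. -3.  2. 48. 37.  4. -1. -4.  1.  2. -7.  1. -5. -4.  1.]
 [ 4. -0.  3. -1. -3. -0.  0. -8. 25. -2. -2. -4. -2.  3. -1.  8. -0.  0. -2. -5.]
 [ 2.  2. -2.  1.  2. -2.  1.  1. -0.  3. -2. -2. -3. -1. -2.  5. -5. -1.  3.  0.]]
191 234 [450.2 453.5  62. ]
190 250 [411.4 465.6  62. ]
233 231 [428.4 349.6  62. ]
234 250 [380.8 359.5  62. ]
```

View pics/crop_block.png

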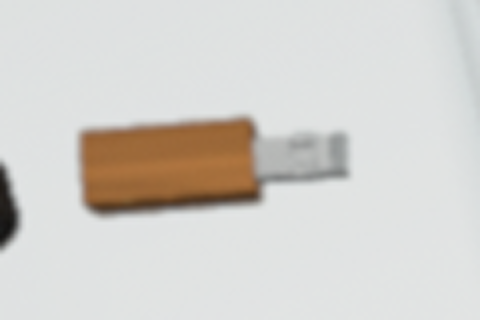

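View pics/crop_pan.png

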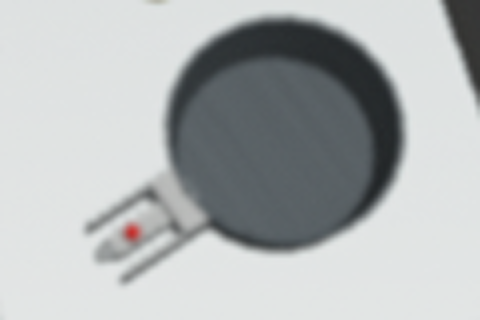

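```bash
cat > fit.py <<'E'
from h import *
import pickle
np.set_printoptions(linewidth=200,suppress=True)
from scipy.optimize import least_squares
p=pickle.load(open('top0.pkl','rb')); im=p['image'].astype(int); cl=cloud(p)
def planexy(us,vs,z): return np.array([pix2w(p,u,v,z=z)[:2] for u,v in zip(us,vs)])
# block
z=cl[...,2]; R,G,B=im[...,0],im[...,1],im[...,2]
m=(R>B+40)&(z>52); m[:, :180]=0; m[:215]=0; m[265:]=0; m[:,245:]=0
v,u=np.nonzero(m); xy=planexy(u,v,62); r=cv2.minAreaRect(xy.astype(np.float32)); print('block',r,len(u))
# handle metal
m=(z>38)&~(R>B+30); m[:225]=0;m[256:]=0;m[:,:237]=0;m[:,262:]=0
v,u=np.nonzero(m); xy=planexy(u,v,49); print('handle',cv2.minAreaRect(xy.astype(np.float32)),len(u),xy.mean(0))
# pan inside dark
m=(R+G+B<330); m[:110]=0;m[195:]=0;m[:,:330]=0;m[:,400:]=0
n,l,st,ce=cv2.connectedComponentsWithStats(m.astype(np.uint8)); i=1+np.argmax(st[1:,4]); 
c=cv2.findContours((l==i).astype(np.uint8),cv2.RETR_EXTERNAL,cv2.CHAIN_APPROX_NONE)[0][0][:,0]
xy=planexy(c[:,0],c[:,1],55)
s=least_squares(lambda q:np.hypot(xy[:,0]-q[0],xy[:,1]-q[1])-q[2],[550,-30,80],loss='soft_l1',f_scale=1); print('pan',s.x,np.abs(s.fun).mean())
m=(R>G+60)&(R>B+60); m[:160]=0;m[195:]=0;m[:,:310]=0;m[:,345:]=0
v,u=np.nonzero(m); print('button px',u.mean(),v.mean()); b=planexy([u.mean()],[v.mean()],50)[0]; print('button',b)
d=s.x[:2]-b; print('dist',np.hypot(*d),'yaw',np.degrees(np.arctan2(d[1],d[0])))
for q in [(312,178),(321,190),(331,167),(315,184)]: print(q,planexy([q[0]],[q[1]],49))
for q in [(290,240),(300,215),(270,130),(265,80),(305,250),(480,150),(320,330)]: print(q,planexy([q[0]],[q[1]],0))
E
python3 fit.py
```

```text
block ((420.1986999511719, 408.0908508300781), (107.1234130859375, 47.754817962646484), 78.76439666748047) 786
handle ((402.70306396484375, 322.56146240234375), (48.90953063964844, 27.436464309692383), 78.81877899169922) 176 [402.48056797 322.35258729]
pan [540.56646663 -27.31208068  75.85941442] 1.5198608258390427
button px 322.5 177.5
button [503.52379581  88.47773353]
dist 121.57072236858971 yaw -72.25984840879264
(312, 178) [[510.05441541 115.14237405]]
(321, 190) [[472.51398875 101.95508133]]
(331, 167) [[525.03591044  58.46506637]]
(315, 184) [[492.31485708 112.29569452]]
(290, 240) [[375.69584332 213.36349778]]
(300, 215) [[433.12093613 168.83592866]]
(270, 130) [[686.75489047 180.62457326]]
(265, 80) [[834.61612214 153.61102802]]
(305, 250) [[339.32275608 182.85235087]]
(480, 150) [[ 471.8877414  -354.36081401]]
(320, 330) [[133.37684698 204.61578518]]
```

```bash
python3 -m handwheel '[{"tx":0.0192,"ty":-0.0331,"tz":0.0163},{"tx":0.0192,"ty":-0.0331,"tz":0.0163},{"tx":0.0192,"ty":-0.0331,"tz":0.0163},{"tx":0.0192,"ty":-0.0331,"tz":0.0163},{"tx":0.0192,"ty":-0.0331,"tz":0.0163},{"tx":0.0192,"ty":-0.0331,"tz":0.0163},{"tx":0.0192,"ty":-0.0331,"tz":0.0163},{"tx":0.0192,"ty":-0.0331,"tz":0.0163}]'
```

```text
$[0]: bad value
```

```bash
python3 -m handwheel '[{"tx":0.028,"ty":-0.035},{"tx":0.028,"ty":-0.035},{"tx":0.028,"ty":-0.035},{"tx":0.028,"ty":-0.035},{"tx":0.028,"ty":-0.035},{"tx":0.028,"ty":-0.035},{}]'
cat >> h.py <<'E'
from scipy.spatial.transform import Rotation as Ro
def where():
    o=ctrl.get_obs(); R=Ro.from_rotvec(o['orientation']).as_matrix()
    print('t',o['t'],'tcp',o['ee_pos'].round(1),'yawx',np.degrees(np.arctan2(R[1,0],R[0,0])).round(2),'z',R[:,2].round(3),'q',o['qpos'].round(2),'F',o['ft_force'].round(1),'w',round(o['width'],1)); return o,R
def go(target,yaw=None):
    o,R=where(); d=R.T@(np.array(target)-o['ee_pos']); print('tool delta m',(d/1000).round(4),'norm',np.linalg.norm(d).round(1))
    if yaw is not None:
        T=np.array([[np.cos(yaw),np.sin(yaw),0],[np.sin(yaw),-np.cos(yaw),0],[0,0,-1]]) # x,y,z tool columns
        T=np.array([[np.cos(yaw),np.sin(yaw),0],[np.sin(yaw),-np.cos(yaw),0],[0,0,-1]])
        print('rot deg',np.degrees(Ro.from_matrix(R.T@T).as_rotvec()).round(2))
E
python3 -c "
from h import *
go([404,326,275],np.radians(78.7))"
```

```text
t 1.3 tcp [ 180.4 -598.4  404.7] yawx 16.78 z [ 0. -0. -1.] q [-1.3   0.42  1.63  0.    1.09 -0.02] F [-0.2  0.2 -0.4] w 87.8
tool delta m [ 0.4809 -0.8205  0.1297] norm 959.8
rot deg [  0.    -0.   -61.92]$[0]: bad value
```

```bash
python3 -m handwheel '[{"gripper":0,"tx":0.0192,"ty":-0.0331,"tz":0.0163,"rx":0,"ry":0,"rz":0},{"gripper":0,"tx":0.0192,"ty":-0.0331,"tz":0.0163,"rx":0,"ry":0,"rz":0},{"gripper":0,"tx":0.0192,"ty":-0.0331,"tz":0.0163,"rx":0,"ry":0,"rz":0},{"gripper":0,"tx":0.0192,"ty":-0.0331,"tz":0.0163,"rx":0,"ry":0,"rz":0},{"gripper":0,"tx":0.0192,"ty":-0.0331,"tz":0.0163,"rx":0,"ry":0,"rz":0},{"gripper":0,"tx":0.0192,"ty":-0.0331,"tz":0.0163,"rx":0,"ry":0,"rz":0},{"gripper":0,"tx":0.0192,"ty":-0.0331,"tz":0.0163,"rx":0,"ry":0,"rz":0},{"gripper":0,"tx":0.0192,"ty":-0.0331,"tz":0.0163,"rx":0,"ry":0,"rz":0}]'
```

```text
t: 2.3
ee_pos: [251.3, -299.6, 274.1]
orientation: [3.107, 0.458, 0.001]
ft_force: [0.1, 0.3, 0.0]
width: 88.1
```

```bash
python3 -m handwheel '[{"gripper":0,"tx":0.028,"ty":-0.035,"tz":0,"rx":0,"ry":0,"rz":0},{"gripper":0,"tx":0.028,"ty":-0.035,"tz":0,"rx":0,"ry":0,"rz":0},{"gripper":0,"tx":0.028,"ty":-0.035,"tz":0,"rx":0,"ry":0,"rz":0},{"gripper":0,"tx":0.028,"ty":-0.035,"tz":0,"rx":0,"ry":0,"rz":0},{"gripper":0,"tx":0.028,"ty":-0.035,"tz":0,"rx":0,"ry":0,"rz":0},{"gripper":0,"tx":0.028,"ty":-0.035,"tz":0,"rx":0,"ry":0,"rz":0}]'; python3 -c "
from h import *
go([404,326,275],np.radians(78.7))"
```

```text
t: 3.05
ee_pos: [352.0, -49.6, 274.5]
orientation: [3.108, 0.458, 0.002]
ft_force: [0.4, 0.7, -0.6]
width: 87.8
t 3.05 tcp [352.  -49.6 274.5] yawx 16.78 z [ 0.001 -0.    -1.   ] q [-0.17  0.29  2.29 -0.    0.57  1.1 ] F [ 0.4  0.7 -0.6] w 87.8
tool delta m [ 0.1582 -0.3446 -0.0005] norm 379.2
rot deg [ 6.000e-02 -3.000e-02 -6.192e+01]
```

```bash
python3 -m handwheel '[{"gripper":0,"tx":0.0226,"ty":-0.0492,"tz":0,"rx":0,"ry":0,"rz":0},{"gripper":0,"tx":0.0226,"ty":-0.0492,"tz":0,"rx":0,"ry":0,"rz":0},{"gripper":0,"tx":0.0226,"ty":-0.0492,"tz":0,"rx":0,"ry":0,"rz":0},{"gripper":0,"tx":0.0226,"ty":-0.0492,"tz":0,"rx":0,"ry":0,"rz":0},{"gripper":0,"tx":0.0226,"ty":-0.0492,"tz":0,"rx":0,"ry":0,"rz":0},{"gripper":0,"tx":0.0226,"ty":-0.0492,"tz":0,"rx":0,"ry":0,"rz":0},{"gripper":0,"tx":0.0226,"ty":-0.0492,"tz":0,"rx":0,"ry":0,"rz":0}]'; python3 -m handwheel '[{"gripper":0,"tx":0,"ty":0,"tz":0,"rx":0,"ry":0,"rz":-10.3},{"gripper":0,"tx":0,"ty":0,"tz":0,"rx":0,"ry":0,"rz":-10.3},{"gripper":0,"tx":0,"ty":0,"tz":0,"rx":0,"ry":0,"rz":-10.3},{"gripper":0,"tx":0,"ty":0,"tz":0,"rx":0,"ry":0,"rz":-10.3},{"gripper":0,"tx":0,"ty":0,"tz":0,"rx":0,"ry":0,"rz":-10.3},{"gripper":0,"tx":0,"ty":0,"tz":0,"rx":0,"ry":0,"rz":-10.3}]'; python3 - <<'E'
from h import *
import pickle
go([404,326,199],np.radians(78.7))
p=viewer.get_image('top'); save(p,'t1.png',(170,60,400,260),3); pickle.dump(p,open('t1.pkl','wb'))
p=viewer.get_image('scene'); save(p,'s1.png'); pickle.dump(p,open('s1.pkl','wb'))
E
```

```text
t: 3.92
ee_pos: [403.4, 326.5, 274.5]
orientation: [-3.108, -0.459, -0.001]
ft_force: [0.9, 0.0, -0.8]
width: 88.0
t: 4.68
ee_pos: [403.5, 324.5, 274.4]
orientation: [-2.426, -1.997, -0.001]
ft_force: [0.2, -1.1, 0.2]
width: 87.6
t 4.675 tcp [403.5 324.5 274.4] yawx 78.92 z [ 0.  0. -1.] q [0.65 0.47 1.95 0.   0.73 0.85] F [ 0.2 -1.1  0.2] w 87.6
tool delta m [0.0015 0.0002 0.0754] norm 75.4
rot deg [ 0.01 -0.02  0.22]
```

View pics/t1.png

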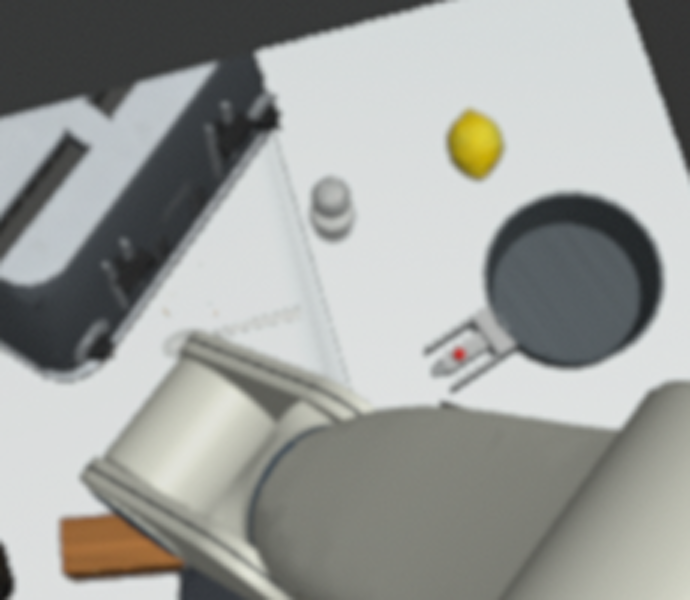

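View pics/s1.png

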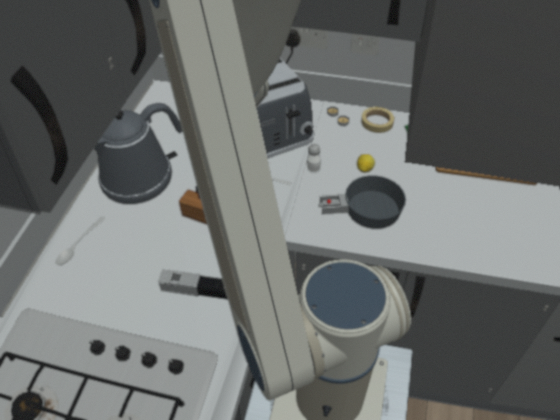

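```bash
python3 -m handwheel '[{"gripper":0,"tx":0,"ty":0,"tz":0.025,"rx":0,"ry":0,"rz":0},{"gripper":0,"tx":0,"ty":0,"tz":0.025,"rx":0,"ry":0,"rz":0},{"gripper":0,"tx":0,"ty":0,"tz":0.015,"rx":0,"ry":0,"rz":0},{"gripper":0,"tx":0,"ty":0,"tz":0.01,"rx":0,"ry":0,"rz":0},{"gripper":0,"tx":0,"ty":0,"tz":0,"rx":0,"ry":0,"rz":0},{"gripper":1,"tx":0,"ty":0,"tz":0,"rx":0,"ry":0,"rz":0},{"gripper":1,"tx":0,"ty":0,"tz":0,"rx":0,"ry":0,"rz":0},{"gripper":1,"tx":0,"ty":0,"tz":0,"rx":0,"ry":0,"rz":0}]'; python3 -m handwheel '[{"gripper":1,"tx":0,"ty":0,"tz":0,"rx":0,"ry":0,"rz":0},{"gripper":1,"tx":0,"ty":0,"tz":0,"rx":0,"ry":0,"rz":0},{"gripper":1,"tx":0,"ty":0,"tz":0,"rx":0,"ry":0,"rz":0}]'
```

```text
t: 5.78
ee_pos: [403.5, 324.6, 199.8]
orientation: [2.432, 1.989, 0.001]
ft_force: [-0.3, 0.5, -0.5]
width: 61.4
t: 6.15
ee_pos: [403.4, 324.4, 199.3]
orientation: [2.432, 1.989, 0.0]
ft_force: [0.0, 0.4, 0.7]
width: 31.1
```

```bash
python3 -m handwheel '[{"gripper":1,"tx":0,"ty":0,"tz":0,"rx":0,"ry":0,"rz":0},{"gripper":1,"tx":0,"ty":0,"tz":0,"rx":0,"ry":0,"rz":0},{"gripper":1,"tx":0,"ty":0,"tz":0,"rx":0,"ry":0,"rz":0}]'
```

```text
t: 6.52
ee_pos: [403.4, 324.4, 199.3]
orientation: [2.432, 1.989, 0.0]
ft_force: [0.8, -0.7, -0.0]
width: 26.2
```

```bash
python3 -m handwheel '[{"gripper":1,"tx":0,"ty":0,"tz":-0.003,"rx":0,"ry":0,"rz":0},{"gripper":1,"tx":-0.015,"ty":0,"tz":0,"rx":0,"ry":0,"rz":0},{"gripper":1,"tx":-0.02,"ty":0,"tz":0,"rx":0,"ry":0,"rz":0},{"gripper":1,"tx":-0.02,"ty":0,"tz":0,"rx":0,"ry":0,"rz":0}]';python3 -m handwheel '[{"gripper":1,"tx":-0.02,"ty":0,"tz":0,"rx":0,"ry":0,"rz":0},{"gripper":1,"tx":-0.02,"ty":0,"tz":0,"rx":0,"ry":0,"rz":0},{"gripper":1,"tx":-0.02,"ty":0,"tz":0,"rx":0,"ry":0,"rz":0},{"gripper":1,"tx":-0.005,"ty":0,"tz":0,"rx":0,"ry":0,"rz":0},{"gripper":1,"tx":0,"ty":0,"tz":0,"rx":0,"ry":0,"rz":0}]'
python3 - <<'E'
from h import *
import pickle
where()
p=viewer.get_image('top'); save(p,'t2.png',(170,60,400,260),3); pickle.dump(p,open('t2.pkl','wb'))
p=viewer.get_image('scene'); save(p,'s2.png',(150,130,350,330),3); pickle.dump(p,open('s2.pkl','wb'))
E
```

```text
t: 7.02
ee_pos: [391.7, 268.7, 202.2]
orientation: [-2.432, -1.989, 0.002]
ft_force: [-0.2, 0.1, -2.3]
width: 25.9
t: 7.65
ee_pos: [379.8, 206.6, 202.4]
orientation: [2.432, 1.988, 0.001]
ft_force: [-0.2, -0.4, -1.3]
width: 26.0
t 7.65 tcp [379.8 206.6 202.4] yawx 78.53 z [ 0.  0. -1.] q [0.47 0.53 2.15 0.   0.46 0.67] F [-0.2 -0.4 -1.3] w 26.0
```

View pics/t2.png

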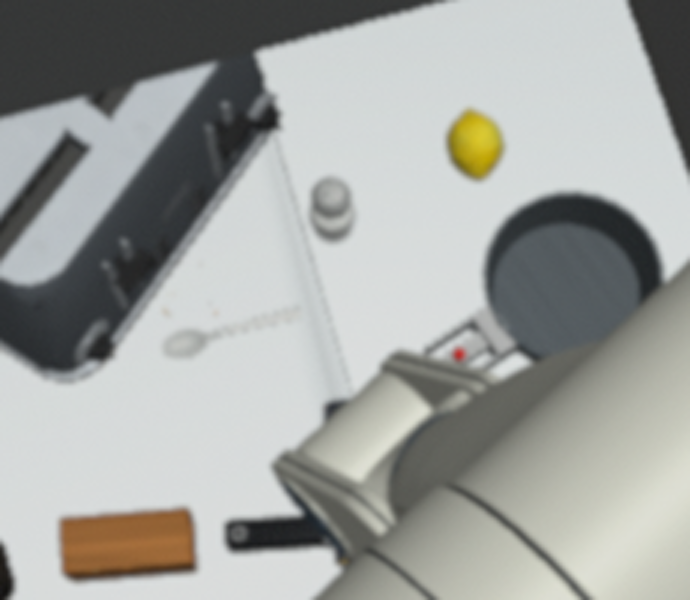

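View pics/s2.png

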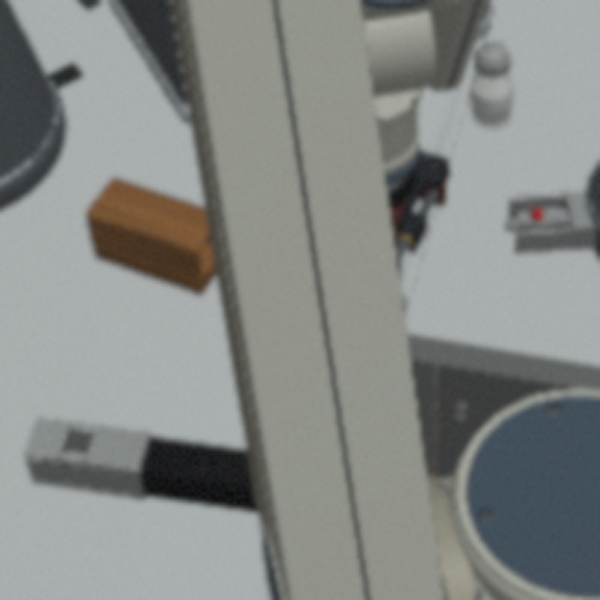

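The top view shows the grip's end at crop (240,535), clear of the block's face at (195,545), so the handle is out. I'll lift it, move it to open worktop, turn it parallel to the stub and lay it down.

```bash
python3 -m handwheel '[{"gripper":1,"tx":0,"ty":0,"tz":-0.025,"rx":0,"ry":0,"rz":0},{"gripper":1,"tx":0,"ty":0,"tz":-0.025,"rx":0,"ry":0,"rz":0},{"gripper":1,"tx":0,"ty":0,"tz":0,"rx":0,"ry":0,"rz":0}]'; python3 - <<'E'
from h import *
go([514,230,252],np.radians(107.7))
E
```

```text
t: 8.12
ee_pos: [380.3, 207.7, 253.5]
orientation: [2.43, 1.99, 0.006]
ft_force: [0.5, -0.4, -2.0]
width: 25.9
t 8.125 tcp [380.3 207.7 253.5] yawx 78.62 z [ 0.004  0.002 -1.   ] q [0.47 0.42 2.14 0.   0.58 0.67] F [ 0.5 -0.4 -2. ] w 25.9
tool delta m [0.0483 0.1267 0.002 ] norm 135.6
rot deg [  0.22  -0.1  -29.08]
```

```bash
python3 -m handwheel '[{"gripper":1,"tx":0.012,"ty":0.032,"tz":0,"rx":0,"ry":0,"rz":0},{"gripper":1,"tx":0.012,"ty":0.032,"tz":0,"rx":0,"ry":0,"rz":0},{"gripper":1,"tx":0.012,"ty":0.032,"tz":0,"rx":0,"ry":0,"rz":0},{"gripper":1,"tx":0.012,"ty":0.031,"tz":0,"rx":0,"ry":0,"rz":0},{"gripper":1,"tx":0,"ty":0,"tz":0,"rx":0,"ry":0,"rz":-9.7},{"gripper":1,"tx":0,"ty":0,"tz":0,"rx":0,"ry":0,"rz":-9.7},{"gripper":1,"tx":0,"ty":0,"tz":0,"rx":0,"ry":0,"rz":-9.7},{"gripper":1,"tx":0,"ty":0,"tz":0,"rx":0,"ry":0,"rz":0}]'; python3 - <<'E'
from h import *
import pickle
go([514,230,186],np.radians(107.7))
p=viewer.get_image('top'); save(p,'t3.png',(170,60,400,260),3); pickle.dump(p,open('t3.pkl','wb'))
p=viewer.get_image('scene'); save(p,'s3.png',(200,100,400,300),3); pickle.dump(p,open('s3.pkl','wb'))
E
```

```text
t: 9.12
ee_pos: [513.3, 228.9, 251.0]
orientation: [-1.855, -2.535, 0.002]
ft_force: [-0.1, 0.7, -1.6]
width: 26.0
t 9.125 tcp [513.3 228.9 251. ] yawx 107.62 z [-0.001 -0.001 -1.   ] q [0.4  0.55 1.86 0.   0.73 0.09] F [-0.1  0.7 -1.6] w 26.0
tool delta m [0.0008 0.0011 0.065 ] norm 65.0
rot deg [-0.08  0.01 -0.08]
```

View pics/t3.png

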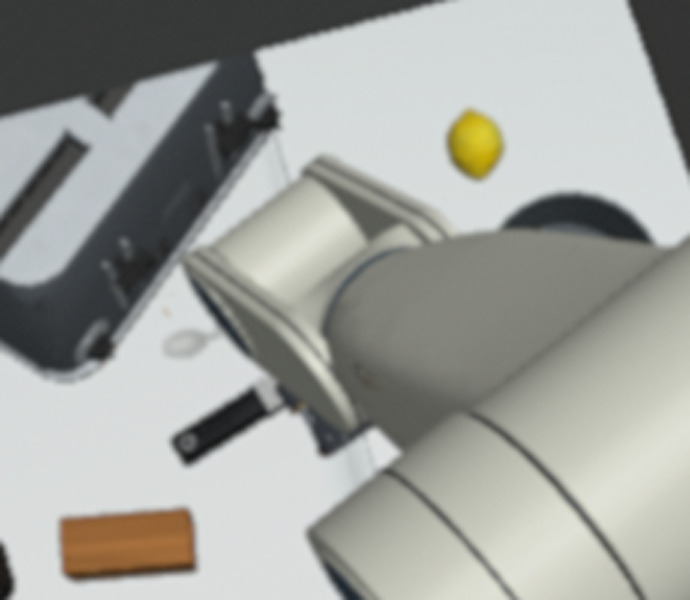

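View pics/s3.png

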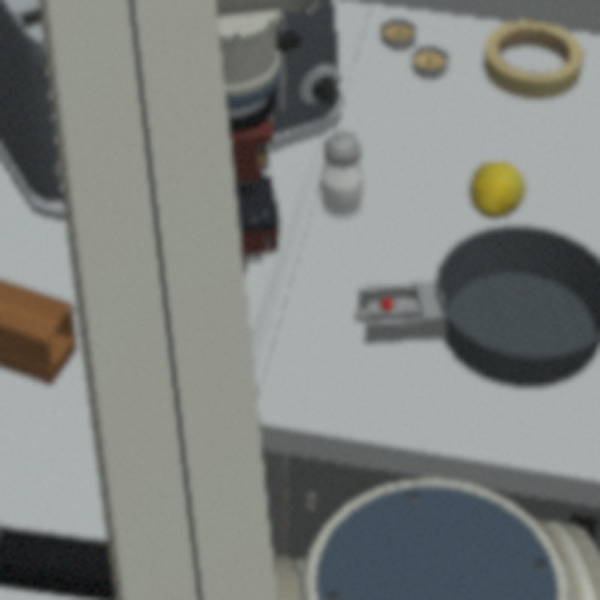

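```bash
python3 - <<'E'
from h import *
import pickle
p=pickle.load(open('t2.pkl','rb'))
for c in [(185,343),(300,310),(165,350)]: print(pix2w(p,170+c[0]/3,60+c[1]/3,z=2).round())
p=pickle.load(open('t3.pkl','rb'))
for z in (70,99): print('tail',z,pix2w(p,170+185/3,60+445/3,z=z).round())
cl=cloud(p,(225,188,262,216)); print(cl[::3,::3,2].round())
E
```

```text
[592. 315.   2.]
[593. 207.   2.]
[591. 334.   2.]
tail 70 [484. 338.  70.]
tail 99 [477. 337.  99.]
[[ -2.   2.   3.  -1.   0.  -2.   4.  -1.  -3.  -5. 102. 102. 175.]
 [ -2.  -4.  -2.  -2.  -2.   0.   1.   2.   3. 100. 104. 100. 100.]
 [  3.  -3.  -1.   3.   2.  -3.   1. 100.  97.  98. 101.  98. 100.]
 [  2.   0.   2.   4.   3.  98. 102. 107. 102. 100. 101.  94.  79.]
 [  6.  -2.  -1.   0.  99. 100. 101.  95. 100. 102.  82.  -1.  -5.]
 [  0.  -1.  97.  99. 105.  98.  97.  97.  99.  78.  -4.  -5.   0.]
 [ -5. 102. 107. 101. 101. 101.  96.  89.  -0.   5.   3.  -3.  -4.]
 [  4.  99.  99.  99. 101.  92.   6.   2.  -1.   1.   2.   0.  -4.]
 [ -2.  -1.  94.  93.  80.   1.  -1.   2.  -4.  -7.  -2.   4.  -3.]
 [  1.   1.  78.  -5.   2.   1.  -1.  -3.   2.  -0.  -0.  -7.   3.]]
```

```bash
python3 -m handwheel '[{"gripper":1,"tx":0,"ty":-0.01,"tz":0.02,"rx":0,"ry":0,"rz":0},{"gripper":1,"tx":0,"ty":0,"tz":0.02,"rx":0,"ry":0,"rz":0},{"gripper":1,"tx":0,"ty":0,"tz":0.015,"rx":0,"ry":0,"rz":0},{"gripper":1,"tx":0,"ty":0,"tz":0.008,"rx":0,"ry":0,"rz":0},{"gripper":1,"tx":0,"ty":0,"tz":0.003,"rx":0,"ry":0,"rz":0},{"gripper":1,"tx":0,"ty":0,"tz":0.001,"rx":0,"ry":0,"rz":0},{"gripper":1,"tx":0,"ty":0,"tz":0,"rx":0,"ry":0,"rz":0}]'
```

```text
t: 10.1
ee_pos: [504.3, 225.8, 185.7]
orientation: [1.854, 2.536, 0.001]
ft_force: [-1.0, 0.3, -1.7]
width: 25.6
```

```bash
python3 -m handwheel '[{"gripper":1,"tx":0,"ty":0,"tz":0.0025,"rx":0,"ry":0,"rz":0},{"gripper":1,"tx":0,"ty":0,"tz":0,"rx":0,"ry":0,"rz":0}]'
```

```text
t: 10.35
ee_pos: [504.0, 225.7, 182.8]
orientation: [1.854, 2.536, 0.0]
ft_force: [-0.1, 0.4, -1.5]
width: 25.8
```

Fingertips are about 1 mm above the worktop and the handle is about 3 mm above it. Releasing.

```bash
python3 -m handwheel '[{"gripper":0.4,"tx":0,"ty":0,"tz":0,"rx":0,"ry":0,"rz":0},{"gripper":0.4,"tx":0,"ty":0,"tz":0,"rx":0,"ry":0,"rz":0},{"gripper":0.4,"tx":0,"ty":0,"tz":0,"rx":0,"ry":0,"rz":0},{"gripper":0.4,"tx":0,"ty":0,"tz":-0.02,"rx":0,"ry":0,"rz":0},{"gripper":0.4,"tx":0,"ty":0,"tz":-0.04,"rx":0,"ry":0,"rz":0},{"gripper":0.4,"tx":0,"ty":0,"tz":-0.04,"rx":0,"ry":0,"rz":0}]'; python3 - <<'E'
from h import *
where()
E
```

```text
t: 11.1
ee_pos: [504.0, 225.7, 284.9]
orientation: [1.854, 2.536, 0.0]
ft_force: [0.6, 0.5, -0.6]
width: 52.5
t 11.1 tcp [504.  225.7 284.9] yawx 107.68 z [ 0.  0. -1.] q [0.4  0.49 1.87 0.   0.79 0.09] F [ 0.6  0.5 -0.6] w 52.5
```

```bash
python3 -m handwheel '[{"gripper":0.2,"tx":-0.019,"ty":-0.044,"tz":0,"rx":0,"ry":0,"rz":0},{"gripper":0.2,"tx":-0.019,"ty":-0.044,"tz":0,"rx":0,"ry":0,"rz":0},{"gripper":0.2,"tx":-0.019,"ty":-0.044,"tz":0,"rx":0,"ry":0,"rz":0},{"gripper":0.2,"tx":-0.019,"ty":-0.044,"tz":0,"rx":0,"ry":0,"rz":0}]'; python3 - <<'E'
from h import *
import pickle
where()
p=viewer.get_image('top'); save(p,'t4.png',(170,60,400,260),3); pickle.dump(p,open('t4.pkl','wb'))
p=viewer.get_image('scene'); save(p,'s4.png',(200,100,400,300),3); pickle.dump(p,open('s4.pkl','wb'))
E
```

```text
t: 11.6
ee_pos: [358.3, 99.0, 283.9]
orientation: [1.853, 2.536, 0.002]
ft_force: [0.4, -0.4, 0.3]
width: 70.1
t 11.6 tcp [358.3  99.  283.9] yawx 107.7 z [ 0.002  0.    -1.   ] q [ 0.24  0.28  2.25 -0.    0.61 -0.07] F [ 0.4 -0.4  0.3] w 70.1
```

View pics/t4.png

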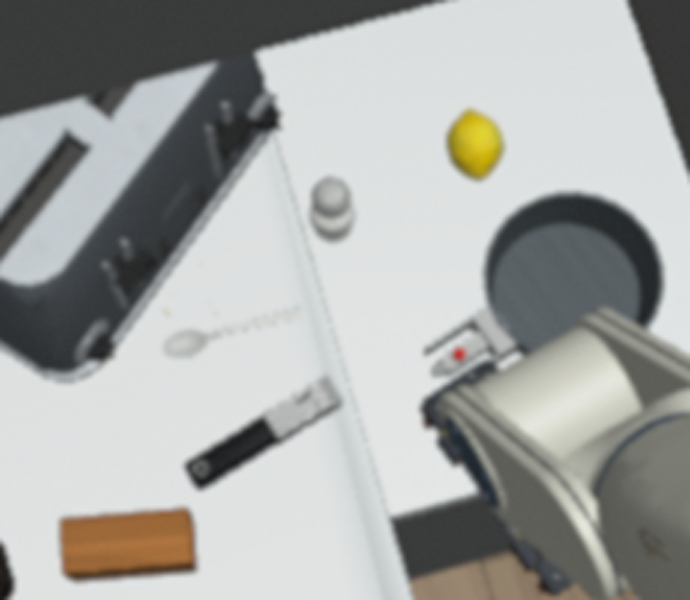

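View pics/s4.png

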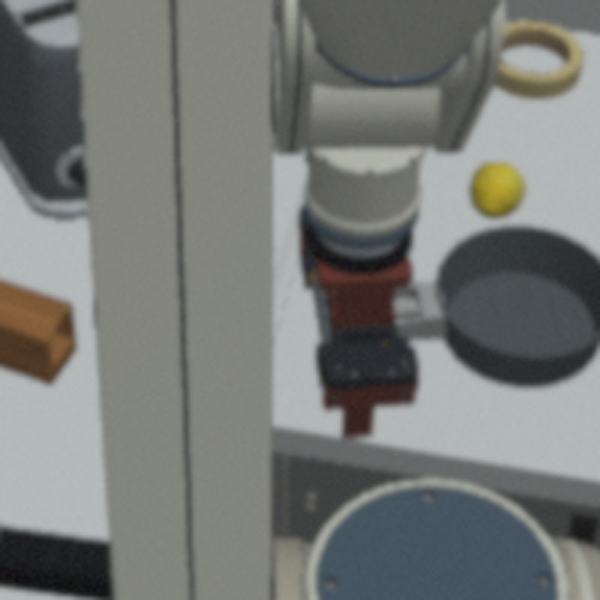

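```bash
cat > fit2.py <<'E'
from h import *
import pickle
np.set_printoptions(linewidth=200,suppress=True)
from scipy.optimize import least_squares
def panfit(p,name,guess=(540,-27)):
    im=p['image'].astype(int); z=cloud(p)[...,2]
    g=w2pix(p,[[*guess,30]])[0]
    vv,uu=np.mgrid[0:420,0:560]; near=np.hypot(uu-g[0],vv-g[1])<55
    m=(im.sum(2)<380)&near
    n,l,st,ce=cv2.connectedComponentsWithStats(m.astype(np.uint8)); i=1+np.argmax(st[1:,4])
    R,G,B=im[...,0],im[...,1],im[...,2]
    b=(R>G+45)&(R>B+45)&near; v,u=np.nonzero(b); w=(R-(G+B)/2)[b]; bpx=np.array([(u*w).sum(),(v*w).sum()])/w.sum()
    return (l==i),bpx
C=[cv2.FONT_HERSHEY_PLAIN]
def overlay(p,fn,x,y,yaw,box,s,extra=[]):
    im=cv2.resize(p['image'][box[1]:box[3],box[0]:box[2],::-1],None,fx=s,fy=s,interpolation=cv2.INTER_CUBIC)
    c,sn=np.cos(yaw),np.sin(yaw)
    def W(P): P=np.asarray(P,float); return np.c_[x+c*P[:,0]-sn*P[:,1],y+sn*P[:,0]+c*P[:,1],P[:,2]]
    def dr(P,col,world=False):
        q=w2pix(p,P if world else W(P)); q=((q+.5-[box[0],box[1]])*s).astype(int); cv2.polylines(im,[q.reshape(-1,1,2)],False,col,1)
    t=np.linspace(0,2*np.pi,60)
    dr(np.c_[80*np.cos(t),80*np.sin(t),55+0*t],(0,255,0))
    for sg in (1,-1): dr([[-95,sg*18.5,49],[-144,sg*18.5,49],[-144,sg*22.5,49],[-95,sg*22.5,49]],(255,0,255))
    dr([[-95,8,45],[-138,8,45],[-150,4,40],[-150,-4,40],[-138,-8,45],[-95,-8,45]],(255,255,0))
    dr(np.c_[-122.5+6*np.cos(t),6*np.sin(t),50+0*t],(0,255,255))
    for P,col in extra: dr(P,col,True)
    cv2.imwrite('pics/'+fn,im)
E
python3 - <<'E'
from fit2 import *
for fn in ['top0','t1','scene0','s1','s3']:
    try:
        p=pickle.load(open(fn+'.pkl','rb')); m,b=panfit(p,fn); 
        print(fn,m.sum(),b,pix2w(p,*b,z=50)[:2])
    except Exception as e: print(fn,e)
p=pickle.load(open('t1.pkl','rb')); yaw=np.radians(-72.3); x,y=540.5,-27.3
overlay(p,'ov_top.png',x,y,yaw,(300,110,400,200),7)
p=pickle.load(open('s3.pkl','rb'))
overlay(p,'ov_scene.png',x,y,yaw,(310,170,415,235),7)
p=pickle.load(open('t4.pkl','rb')); im=p['image'].astype(int); cl=cloud(p)
z=cl[...,2]; m=np.zeros_like(z,bool); m[182:228,225:290]=z[182:228,225:290]>14
n,l,st,ce=cv2.connectedComponentsWithStats(m.astype(np.uint8)); i=1+np.argmax(st[1:,4]); v,u=np.nonzero(l==i)
q=np.array([pix2w(p,a,b_,z=29)[:2] for a,b_ in zip(u,v)],np.float32); print('handle rect z29',cv2.minAreaRect(q),len(u),'median z',np.median(z[l==i]))
dk=(im.sum(2)<300)&(l==i); v,u=np.nonzero(dk); q2=np.array([pix2w(p,a,b_,z=29)[:2] for a,b_ in zip(u,v)],np.float32); print('black',cv2.minAreaRect(q2),q2.mean(0))
d=q.mean(0); mu=q-d; w,V=np.linalg.eigh(mu.T@mu); print('mean',d,'pca yaw',np.degrees(np.arctan2(V[1,1],V[0,1])))
E
```

```text
top0 2654 [322.68993506 177.53287338] [503.30131122  88.02620985]
t1 2667 [322.68742165 177.53155036] [503.30656303  88.03147981]
scene0 8898 [nan nan] [nan nan]
s1 2982 [328.66666667 200.78221416] [505.5730729   88.93944865]
s3 2992 [328.62672811 200.68951613] [505.87705037  89.09435744]
handle rect z29 ((487.32586669921875, 272.6334228515625), (29.13755226135254, 150.0401153564453), 16.38067626953125) 562 median z 27.535125210582628
black ((477.3611755371094, 302.4447021484375), (25.163087844848633, 80.6645736694336), 16.517982482910156) [477.39386 302.09436]
mean [486.92978 273.9577 ] pca yaw 106.630875fit2.py:12: RuntimeWarning: invalid value encountered in divide
  b=(R>G+45)&(R>B+45)&near; v,u=np.nonzero(b); w=(R-(G+B)/2)[b]; bpx=np.array([(u*w).sum(),(v*w).sum()])/w.sum()
```

View pics/ov_top.png

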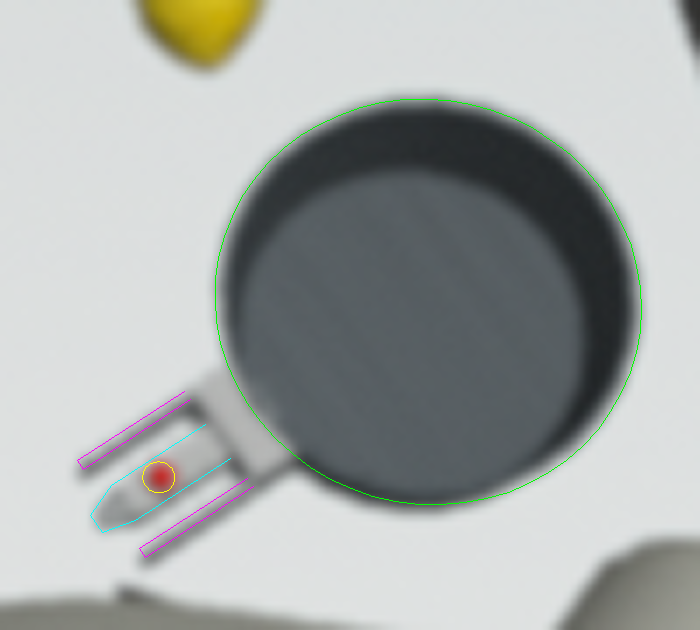

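View pics/ov_scene.png

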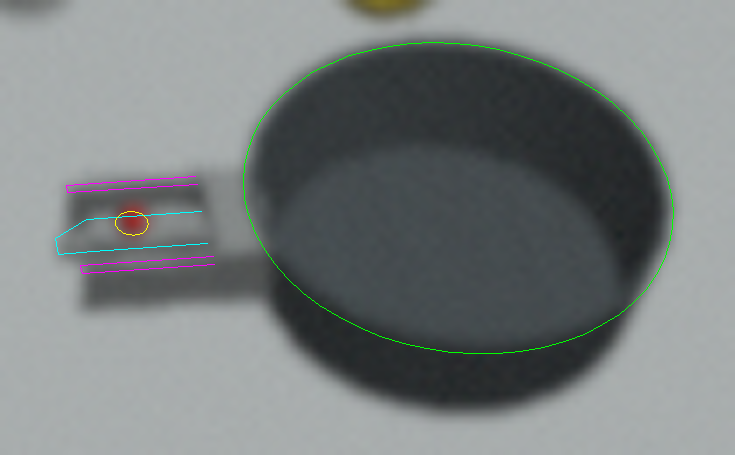

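```bash
python3 - <<'E'
from fit2 import *
for f in ['t4','s4']:
    p=pickle.load(open(f+'.pkl','rb')); E=np.array(p['extrinsics']); print(f,'cam',(-E[:3,:3].T@E[:3,3]).round())
p=pickle.load(open('t4.pkl','rb'))
def box(x,y,yaw):
    c,s=np.cos(yaw),np.sin(yaw); out=[]
    def W(P): P=np.array(P,float); return np.c_[x+c*P[:,0]-s*P[:,1],y+s*P[:,0]+c*P[:,1],P[:,2]]
    r=lambda z:W([[75,13,z],[75,-13,z],[-75,-13,z],[-75,13,z],[75,13,z]])
    h=W([[55,7.5,29],[55,-7.5,29],[40,-7.5,29],[40,7.5,29],[55,7.5,29]])
    k=W([[13,13,29],[13,-13,29]])
    return [(r(29),(0,255,0)),(r(0),(255,0,0)),(h,(0,0,255)),(k,(0,255,255))]
y=np.radians(-72.3)
overlay(p,'ov_h1.png',540.5,-27.3,y,(222,175,302,230),9,box(489.0,271.5,y))
E
```

```text
t4 cam [ 166.  299. 1399.]
s4 cam [-464.  -10. 1075.]
```

View pics/ov_h1.png

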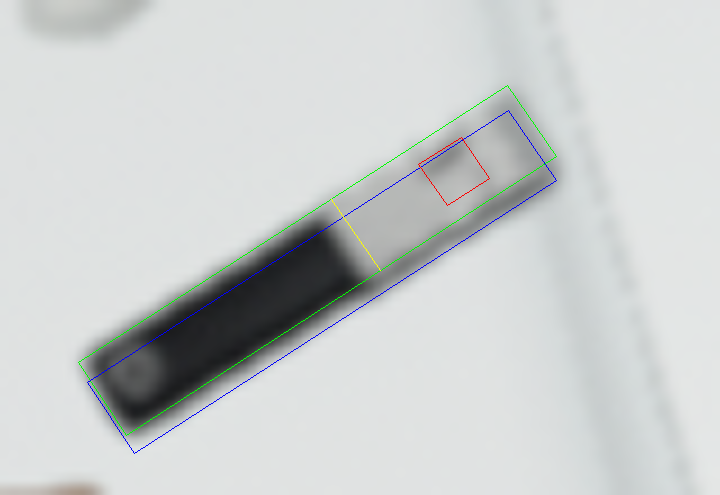

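```bash
python3 - <<'E'
from h import *
go([482.9,290.6,245],np.radians(107.7))
E
```

```text
t 11.7 tcp [355.4  97.8 283.2] yawx 107.59 z [-0.004 -0.001 -1.   ] q [ 0.24  0.28  2.25 -0.    0.61 -0.07] F [ 0.1 -0.  -0.2] w 70.6
tool delta m [0.1452 0.1799 0.0375] norm 234.3
rot deg [-0.23 -0.01 -0.11]
```

```bash
python3 -m handwheel '[{"gripper":0,"tx":0.0242,"ty":0.03,"tz":0,"rx":0,"ry":0,"rz":0},{"gripper":0,"tx":0.0242,"ty":0.03,"tz":0,"rx":0,"ry":0,"rz":0},{"gripper":0,"tx":0.0242,"ty":0.03,"tz":0,"rx":0,"ry":0,"rz":0},{"gripper":0,"tx":0.0242,"ty":0.03,"tz":0,"rx":0,"ry":0,"rz":0},{"gripper":0,"tx":0.0242,"ty":0.03,"tz":0.0187,"rx":0,"ry":0,"rz":0},{"gripper":0,"tx":0.0242,"ty":0.03,"tz":0.0188,"rx":0,"ry":0,"rz":0},{"gripper":0,"tx":0,"ty":0,"tz":0,"rx":0,"ry":0,"rz":0}]'; python3 - <<'E'
from h import *
go([482.9,290.6,183.5],np.radians(107.7))
E
```

```text
t: 12.58
ee_pos: [488.2, 295.2, 245.2]
orientation: [1.851, 2.537, 0.002]
ft_force: [-0.9, -0.2, -0.2]
width: 88.0
t 12.575 tcp [488.2 295.2 245.2] yawx 107.77 z [ 0.001  0.001 -1.   ] q [0.52 0.57 1.84 0.   0.73 0.21] F [-0.9 -0.2 -0.2] w 88.0
tool delta m [-0.0028 -0.0065  0.0616] norm 62.0
rot deg [ 0.09 -0.03  0.07]
```

```bash
python3 -m handwheel '[{"gripper":0,"tx":-0.0028,"ty":-0.0065,"tz":0.02,"rx":0,"ry":0,"rz":0},{"gripper":0,"tx":0,"ty":0,"tz":0.02,"rx":0,"ry":0,"rz":0},{"gripper":0,"tx":0,"ty":0,"tz":0.013,"rx":0,"ry":0,"rz":0},{"gripper":0,"tx":0,"ty":0,"tz":0.007,"rx":0,"ry":0,"rz":0},{"gripper":0,"tx":0,"ty":0,"tz":0,"rx":0,"ry":0,"rz":0}]'; python3 - <<'E'
from h import *
go([482.9,290.6,183.5],np.radians(107.7))
E
```

```text
t: 13.2
ee_pos: [481.5, 288.1, 184.9]
orientation: [-1.854, -2.536, 0.001]
ft_force: [0.3, 0.3, -0.0]
width: 87.8
t 13.2 tcp [481.5 288.1 184.9] yawx 107.67 z [-0.001 -0.    -1.   ] q [ 0.52  0.67  1.87 -0.    0.61  0.21] F [ 0.3  0.3 -0. ] w 87.8
tool delta m [0.002  0.002  0.0014] norm 3.2
rot deg [-0.04  0.01 -0.03]
```

```bash
python3 -m handwheel '[{"gripper":0.4,"tx":0.001,"ty":0.0015,"tz":0.001,"rx":0,"ry":0,"rz":0},{"gripper":1,"tx":0,"ty":0,"tz":0,"rx":0,"ry":0,"rz":0},{"gripper":1,"tx":0,"ty":0,"tz":0,"rx":0,"ry":0,"rz":0},{"gripper":1,"tx":0,"ty":0,"tz":0,"rx":0,"ry":0,"rz":0},{"gripper":1,"tx":0,"ty":0,"tz":0,"rx":0,"ry":0,"rz":0},{"gripper":1,"tx":0,"ty":0,"tz":0,"rx":0,"ry":0,"rz":0},{"gripper":1,"tx":0,"ty":0,"tz":0,"rx":0,"ry":0,"rz":0}]'; python3 - <<'E'
from h import *
where()
E
```

```text
t: 14.08
ee_pos: [482.7, 289.6, 184.3]
orientation: [1.854, 2.536, 0.0]
ft_force: [0.2, -0.0, 0.5]
width: 25.8
t 14.075 tcp [482.7 289.6 184.3] yawx 107.68 z [ 0.  0. -1.] q [ 0.52  0.67  1.86 -0.    0.61  0.21] F [ 0.2 -0.   0.5] w 25.8
```

```bash
python3 -m handwheel '[{"gripper":1,"tx":0,"ty":0,"tz":-0.022,"rx":0,"ry":0,"rz":0.4},{"gripper":1,"tx":0,"ty":0,"tz":0,"rx":0,"ry":0,"rz":0}]'; python3 - <<'E'
from h import *
go([464.8,215.9,206.3],np.radians(107.3))
E
```

```text
t: 14.32
ee_pos: [483.1, 289.8, 207.2]
orientation: [1.862, 2.529, 0.003]
ft_force: [-0.4, -0.0, -1.0]
width: 25.8
t 14.325 tcp [483.1 289.8 207.2] yawx 107.28 z [ 0.002  0.001 -1.   ] q [0.52 0.63 1.86 0.   0.65 0.22] F [-0.4 -0.  -1. ] w 25.8
tool delta m [-0.0652 -0.0394  0.0008] norm 76.2
rot deg [ 0.13 -0.03 -0.02]
```

```bash
python3 -m handwheel '[{"gripper":1,"tx":-0.0163,"ty":-0.01,"tz":0,"rx":0,"ry":0,"rz":0},{"gripper":1,"tx":-0.0163,"ty":-0.01,"tz":0,"rx":0,"ry":0,"rz":0},{"gripper":1,"tx":-0.0163,"ty":-0.01,"tz":0,"rx":0,"ry":0,"rz":0},{"gripper":1,"tx":-0.0163,"ty":-0.0095,"tz":0,"rx":0,"ry":0,"rz":0},{"gripper":1,"tx":0,"ty":0,"tz":0,"rx":0,"ry":0,"rz":0},{"gripper":1,"tx":0,"ty":0,"tz":0,"rx":0,"ry":0,"rz":0}]'; python3 - <<'E'
from fit2 import *
go([464.8,215.9,206.3],np.radians(107.3))
p=viewer.get_image('top'); save(p,'t5.png',(230,130,370,230),5); pickle.dump(p,open('t5.pkl','wb'))
p=viewer.get_image('scene'); save(p,'s5.png',(250,160,390,260),5); pickle.dump(p,open('s5.pkl','wb'))
E
```

```text
t: 15.08
ee_pos: [464.7, 215.6, 206.5]
orientation: [1.863, 2.529, 0.001]
ft_force: [0.3, 0.0, -1.9]
width: 25.6
t 15.075 tcp [464.7 215.6 206.5] yawx 107.24 z [ 0.001  0.    -1.   ] q [0.41 0.58 1.98 0.   0.58 0.11] F [ 0.3  0.  -1.9] w 25.6
tool delta m [0.0002 0.0002 0.0002] norm 0.3
rot deg [ 0.05 -0.01 -0.06]
```

View pics/t5.png

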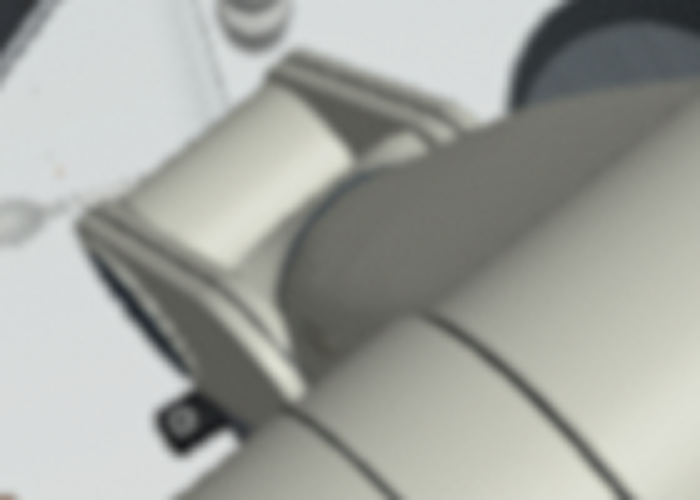

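View pics/s5.png

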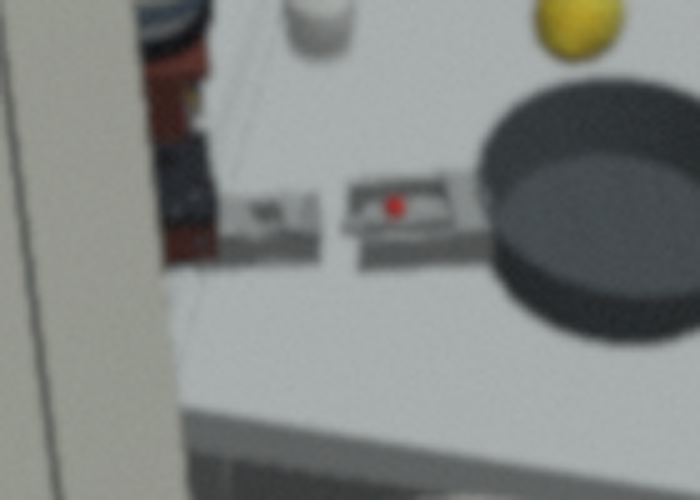

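```bash
python3 - <<'E'
from fit2 import *
p=pickle.load(open('s5.pkl','rb'))
u=np.radians(-72.7); c,s=np.cos(u),np.sin(u)
tcp=np.array([464.7,215.6]); hc=tcp+19.2*np.array([c,s])
def W(P): P=np.array(P,float); return np.c_[hc[0]+c*P[:,0]-s*P[:,1],hc[1]+s*P[:,0]+c*P[:,1],P[:,2]]
r=lambda z:W([[75,13,z],[75,-13,z],[-75,-13,z],[-75,13,z],[75,13,z]])
h=W([[55,7.5,51],[55,-7.5,51],[40,-7.5,51],[40,7.5,51],[55,7.5,51]])
b=np.array([504.5,88.5]); pc=b+122.5*np.array([c,s]); print('pan',pc,'hc',hc)
overlay(p,'ov_s5.png',pc[0],pc[1],u,(280,180,380,230),8,[(r(51),(0,255,0)),(r(22),(255,0,0)),(h,(0,0,255))])
E
```

```text
pan [540.92842207 -28.45819794] hc [470.40959758 197.26859265]
```

View pics/ov_s5.png

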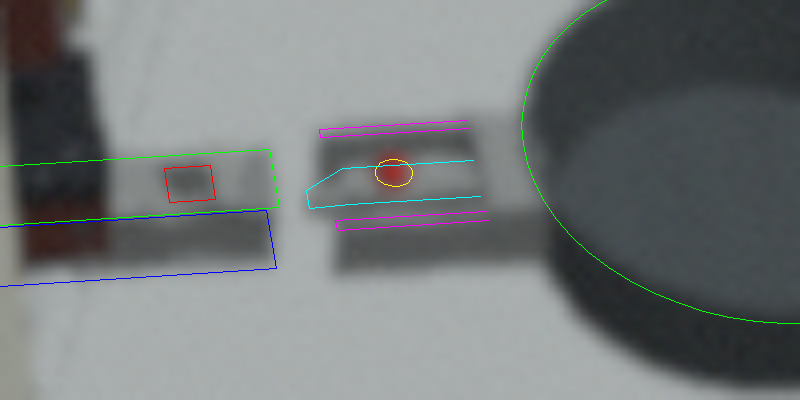

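```bash
cat > edges.py <<'E'
from fit2 import *
from scipy.ndimage import map_coordinates
def prof(p,A,B,off=np.arange(-7,7.01,.25)):
    """mean grey profile normal to the projected segment A-B; returns offset (rows down) of the strongest edges"""
    q=w2pix(p,np.array([A,B])); t=np.linspace(.05,.95,40)[:,None]; L=q[0]+(q[1]-q[0])*t
    d=(q[1]-q[0])/np.linalg.norm(q[1]-q[0]); n=np.array([-d[1],d[0]]); n=n*np.sign(n[1])
    g=p['image'].mean(2)
    P=[map_coordinates(g,[L[:,1]+o*n[1],L[:,0]+o*n[0]],order=1).mean() for o in off]
    return off,np.array(P)
def show(p,name,A,B):
    o,P=prof(p,A,B); G=np.gradient(P,o)
    pk=[(round(o[i],2),round(G[i],1)) for i in range(1,len(o)-1) if abs(G[i])>=abs(G[i-1]) and abs(G[i])>abs(G[i+1]) and abs(G[i])>4]
    print(name,pk)
E
python3 - <<'E'
from edges import *
p=pickle.load(open('s5.pkl','rb'))
u=np.radians(-72.7); c,s=np.cos(u),np.sin(u); hc=np.array([470.41,197.27]); pc=np.array([540.93,-28.46])
def W(o,P): P=np.array(P,float); return [o[0]+c*P[0]-s*P[1],o[1]+s*P[0]+c*P[1],P[2]]
for y in (-13,13):
  for z in (51,22): show(p,f'handle y{y} z{z}',W(hc,[20,y,z]),W(hc,[74,y,z]))
for y in (-22.5,-18.5,18.5,22.5):
  for z in (49,23): show(p,f'cheek y{y} z{z}',W(pc,[-142,y,z]),W(pc,[-100,y,z]))
for y in (-8,8):
  for z in (45,): show(p,f'stub y{y} z{z}',W(pc,[-137,y,z]),W(pc,[-130,y,z])); show(p,f'stubr y{y} z{z}',W(pc,[-115,y,z]),W(pc,[-98,y,z]))
# 1px sensitivities
q0=w2pix(p,[[480,150,36]]); 
for d in ([5,0,0],[0,5,0],[0,0,5]): print(d,(w2pix(p,np.array([[480,150,36]])+d)-q0)/5)
E
```

```text
handle y-13 z51 [(np.float64(-3.0), np.float64(4.1)), (np.float64(-0.25), np.float64(-15.8)), (np.float64(6.5), np.float64(26.4))]
handle y-13 z22 [(np.float64(-1.0), np.float64(26.8))]
handle y13 z51 [(np.float64(-0.5), np.float64(-13.1)), (np.float64(0.5), np.float64(-14.2)), (np.float64(4.5), np.float64(4.3))]
handle y13 z22 [(np.float64(-3.0), np.float64(4.4)), (np.float64(-0.25), np.float64(-16.2)), (np.float64(6.25), np.float64(27.0))]
cheek y-22.5 z49 [(np.float64(-6.75), np.float64(4.5)), (np.float64(-3.75), np.float64(-10.2)), (np.float64(-2.0), np.float64(6.5)), (np.float64(0.0), np.float64(-13.3)), (np.float64(5.5), np.float64(29.6))]
cheek y-22.5 z23 [(np.float64(-1.25), np.float64(29.7))]
cheek y-18.5 z49 [(np.float64(-2.5), np.float64(-10.4)), (np.float64(-1.0), np.float64(6.5)), (np.float64(1.0), np.float64(-13.1)), (np.float64(6.5), np.float64(29.5))]
cheek y-18.5 z23 [(np.float64(-5.5), np.float64(-13.0)), (np.float64(0.0), np.float64(29.6))]
cheek y18.5 z49 [(np.float64(-0.5), np.float64(-26.6)), (np.float64(2.75), np.float64(11.5)), (np.float64(3.75), np.float64(11
[... 822 characters left out ...]
75), np.float64(20.2)), (np.float64(-4.75), np.float64(17.8)), (np.float64(-0.75), np.float64(-15.8)), (np.float64(1.25), np.float64(5.8)), (np.float64(3.25), np.float64(-12.3))]
stub y8 z45 [(np.float64(-4.0), np.float64(-24.8)), (np.float64(-0.5), np.float64(16.6)), (np.float64(2.0), np.float64(-4.4)), (np.float64(3.0), np.float64(-12.3)), (np.float64(4.0), np.float64(-13.7)), (np.float64(6.0), np.float64(5.2))]
stubr y8 z45 [(np.float64(-4.25), np.float64(-29.7)), (np.float64(-1.25), np.float64(20.0)), (np.float64(3.75), np.float64(-15.4)), (np.float64(5.75), np.float64(6.2))]
[5, 0, 0] [[ 0.0745352  -0.27643241]]
[0, 5, 0] [[-0.37828471 -0.06128834]]
[0, 0, 5] [[ 0.00954229 -0.26196404]]
```

Scene crop: the handle's mouth is at (320,225), in line with the stub tip at (350,225) and the button at (395,207). Edge fits agree with the model to within about 1.5 mm. Starting the insertion.

```bash
python3 -m handwheel '[{"gripper":1,"tx":-0.006,"ty":0,"tz":0,"rx":0,"ry":0,"rz":0},{"gripper":1,"tx":-0.006,"ty":0,"tz":0,"rx":0,"ry":0,"rz":0},{"gripper":1,"tx":-0.006,"ty":0,"tz":0,"rx":0,"ry":0,"rz":0},{"gripper":1,"tx":0,"ty":0,"tz":0,"rx":0,"ry":0,"rz":0}]'; python3 - <<'E'
from h import *
o,R=where(); print('F tool',(R.T@o['ft_force']).round(2),'M',(R.T@o['moment']).round(3))
E
python3 -m handwheel '[{"gripper":1,"tx":-0.005,"ty":0,"tz":0,"rx":0,"ry":0,"rz":0},{"gripper":1,"tx":0,"ty":0,"tz":0,"rx":0,"ry":0,"rz":0}]'; python3 - <<'E'
from h import *
o,R=where(); print('F tool',(R.T@o['ft_force']).round(2),'M',(R.T@o['moment']).round(3))
E
```

```text
t: 15.68
ee_pos: [469.8, 197.9, 206.3]
orientation: [-1.864, -2.529, 0.0]
ft_force: [0.9, -0.3, -1.9]
width: 26.1
t 15.675 tcp [469.8 197.9 206.3] yawx 107.23 z [-0. -0. -1.] q [ 0.38  0.58  1.98 -0.    0.58  0.07] F [ 0.9 -0.3 -1.9] w 26.1
F tool [-0.59  0.76  1.87] M [-0.103 -0.071  0.021]
t: 15.92
ee_pos: [471.2, 193.4, 206.3]
orientation: [-1.863, -2.529, 0.0]
ft_force: [-0.0, -0.6, -1.8]
width: 25.7
t 15.925 tcp [471.2 193.4 206.3] yawx 107.25 z [-0. -0. -1.] q [0.37 0.58 1.98 0.   0.58 0.06] F [-0.  -0.6 -1.8] w 25.7
F tool [-0.6  -0.22  1.75] M [-0.109 -0.034 -0.012]
```

```bash
python3 -m handwheel '[{"gripper":1,"tx":-0.005,"ty":0,"tz":0,"rx":0,"ry":0,"rz":0},{"gripper":1,"tx":0,"ty":0,"tz":0,"rx":0,"ry":0,"rz":0}]'; python3 - <<'E'
from h import *
import pickle
o,R=where(); print('F tool',(R.T@o['ft_force']).round(2),'M',(R.T@o['moment']).round(3))
p=viewer.get_image('scene'); save(p,'s6.png',(280,170,400,250),6); pickle.dump(p,open('s6.pkl','wb'))
E
```

```text
t: 16.18
ee_pos: [472.6, 188.6, 206.3]
orientation: [-1.863, -2.53, 0.0]
ft_force: [0.1, -0.5, -1.1]
width: 25.8
t 16.175 tcp [472.6 188.6 206.3] yawx 107.26 z [-0. -0. -1.] q [ 0.36  0.58  1.98 -0.    0.58  0.06] F [ 0.1 -0.5 -1.1] w 25.8
F tool [-0.54 -0.03  1.13] M [-0.117 -0.044  0.042]
```

View pics/s6.png

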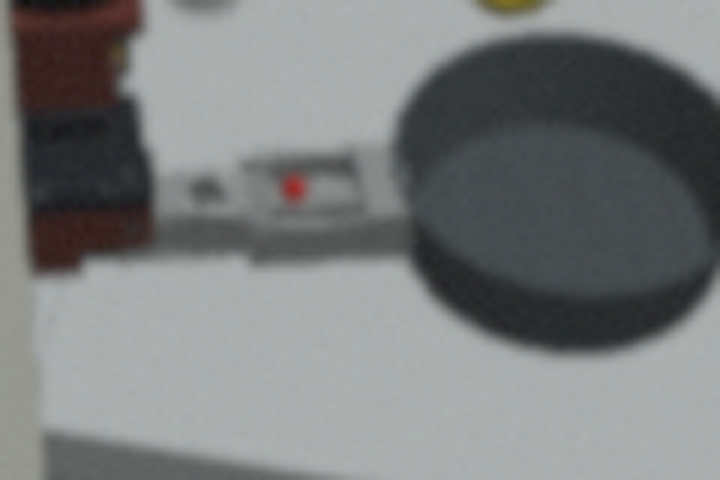

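```bash
python3 -m handwheel '[{"gripper":1,"tx":-0.004,"ty":0,"tz":0,"rx":0,"ry":0,"rz":0},{"gripper":1,"tx":0,"ty":0,"tz":0,"rx":0,"ry":0,"rz":0}]';python3 -m handwheel '[{"gripper":1,"tx":-0.004,"ty":0,"tz":0,"rx":0,"ry":0,"rz":0},{"gripper":1,"tx":0,"ty":0,"tz":0,"rx":0,"ry":0,"rz":0}]';python3 -m handwheel '[{"gripper":1,"tx":-0.004,"ty":0,"tz":0,"rx":0,"ry":0,"rz":0},{"gripper":1,"tx":0,"ty":0,"tz":0,"rx":0,"ry":0,"rz":0}]'; python3 - <<'E'
from h import *
o,R=where(); print('F tool',(R.T@o['ft_force']).round(2),'M',(R.T@o['moment']).round(3))
E
```

```text
t: 16.48
ee_pos: [473.8, 184.8, 206.3]
orientation: [-1.863, -2.53, 0.0]
ft_force: [-0.4, -0.4, -0.8]
width: 25.7
t: 16.73
ee_pos: [475.1, 181.1, 206.4]
orientation: [1.863, 2.53, 0.0]
ft_force: [-0.4, -0.1, 0.2]
width: 25.9
t: 16.98
ee_pos: [476.4, 177.1, 206.4]
orientation: [1.862, 2.53, 0.0]
ft_force: [0.5, -1.2, 1.4]
width: 25.8
t 16.975 tcp [476.4 177.1 206.4] yawx 107.28 z [ 0. -0. -1.] q [ 0.33  0.58  1.98 -0.    0.58  0.03] F [ 0.5 -1.2  1.4] w 25.8
F tool [-1.32  0.06 -1.44] M [-0.111 -0.35  -0.009]
```

```bash
python3 -m handwheel '[{"gripper":1,"tx":-0.004,"ty":0,"tz":0,"rx":0,"ry":0,"rz":0},{"gripper":1,"tx":-0.004,"ty":0,"tz":0,"rx":0,"ry":0,"rz":0},{"gripper":1,"tx":0,"ty":0,"tz":0,"rx":0,"ry":0,"rz":0}]';python3 -m handwheel '[{"gripper":1,"tx":-0.004,"ty":0,"tz":0,"rx":0,"ry":0,"rz":0},{"gripper":1,"tx":-0.004,"ty":0,"tz":0,"rx":0,"ry":0,"rz":0},{"gripper":1,"tx":0,"ty":0,"tz":0,"rx":0,"ry":0,"rz":0}]'; python3 - <<'E'
from h import *
import pickle
o,R=where(); print('F tool',(R.T@o['ft_force']).round(2),'M',(R.T@o['moment']).round(3))
p=viewer.get_image('scene'); save(p,'s7.png',(280,170,400,250),6); pickle.dump(p,open('s7.pkl','wb'))
E
```

```text
t: 17.35
ee_pos: [478.7, 169.2, 206.3]
orientation: [1.862, 2.53, -0.0]
ft_force: [1.1, -1.9, 2.2]
width: 26.1
t: 17.73
ee_pos: [481.1, 161.7, 206.3]
orientation: [1.862, 2.529, -0.0]
ft_force: [0.8, -0.8, 2.4]
width: 25.9
t 17.725 tcp [481.1 161.7 206.3] yawx 107.28 z [ 0. -0. -1.] q [ 0.3   0.58  1.99 -0.    0.57  0.  ] F [ 0.8 -0.8  2.4] w 25.9
F tool [-0.99  0.52 -2.38] M [-0.1   -0.719  0.027]
```

View pics/s7.png

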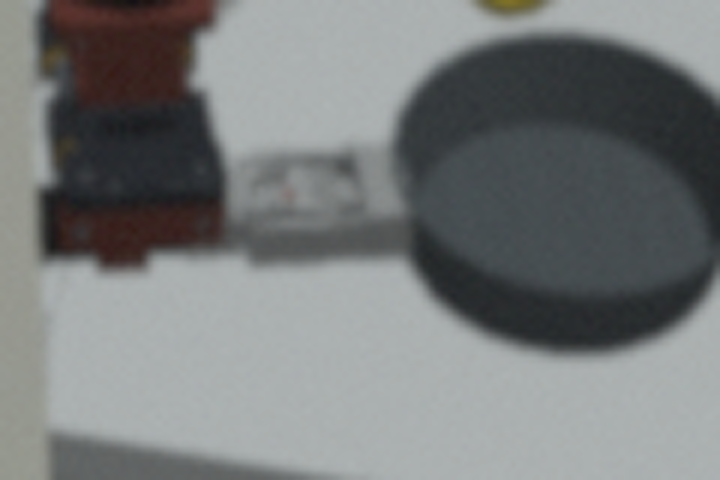

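```bash
python3 -m handwheel '[{"gripper":1,"tx":-0.003,"ty":0,"tz":0,"rx":0,"ry":0,"rz":0},{"gripper":1,"tx":-0.003,"ty":0,"tz":0,"rx":0,"ry":0,"rz":0},{"gripper":1,"tx":0,"ty":0,"tz":0,"rx":0,"ry":0,"rz":0}]';python3 -m handwheel '[{"gripper":1,"tx":-0.002,"ty":0,"tz":0,"rx":0,"ry":0,"rz":0},{"gripper":1,"tx":0,"ty":0,"tz":0,"rx":0,"ry":0,"rz":0}]'; python3 -m handwheel '[{"gripper":1,"tx":-0.002,"ty":0,"tz":0,"rx":0,"ry":0,"rz":0},{"gripper":1,"tx":0,"ty":0,"tz":0,"rx":0,"ry":0,"rz":0}]'; python3 - <<'E'
from h import *
import pickle
o,R=where(); print('F tool',(R.T@o['ft_force']).round(2),'M',(R.T@o['moment']).round(3))
p=viewer.get_image('scene'); save(p,'s8.png',(280,170,400,250),6); pickle.dump(p,open('s8.pkl','wb'))
E
```

```text
t: 18.15
ee_pos: [482.9, 156.0, 206.3]
orientation: [1.862, 2.53, -0.0]
ft_force: [2.6, -3.8, 0.3]
width: 25.9
t: 18.4
ee_pos: [483.4, 154.2, 206.3]
orientation: [1.862, 2.53, -0.0]
ft_force: [1.7, -4.5, 1.0]
width: 25.5
t: 18.65
ee_pos: [483.9, 152.6, 206.2]
orientation: [-1.863, -2.53, -0.0]
ft_force: [2.2, 0.1, -1.1]
width: 25.6
t 18.65 tcp [483.9 152.6 206.2] yawx 107.28 z [ 0.  0. -1.] q [ 0.28  0.58  1.99  0.    0.57 -0.02] F [ 2.2  0.1 -1.1] w 25.6
F tool [-0.59  2.14  1.13] M [-0.406 -0.116 -0.176]
```

View pics/s8.png

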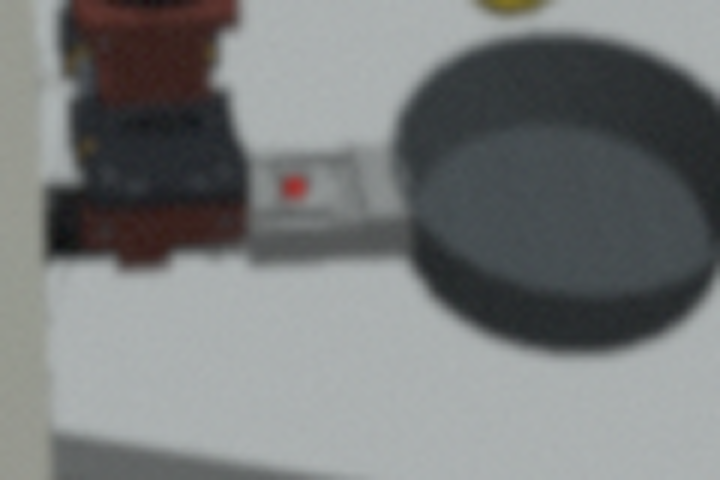

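The red button has popped up at crop (293,187). I'll push on until I feel the stop.

```bash
python3 -m handwheel '[{"gripper":1,"tx":-0.001,"ty":0,"tz":0,"rx":0,"ry":0,"rz":0},{"gripper":1,"tx":0,"ty":0,"tz":0,"rx":0,"ry":0,"rz":0}]';python3 -m handwheel '[{"gripper":1,"tx":-0.001,"ty":0,"tz":0,"rx":0,"ry":0,"rz":0},{"gripper":1,"tx":0,"ty":0,"tz":0,"rx":0,"ry":0,"rz":0}]'
```

```text
t: 18.95
ee_pos: [484.1, 151.9, 206.3]
orientation: [-1.862, -2.53, -0.0]
ft_force: [0.6, 4.4, -1.6]
width: 26.2
t: 19.2
ee_pos: [484.1, 151.6, 206.3]
orientation: [-1.862, -2.529, -0.001]
ft_force: [-1.8, 10.9, -0.7]
width: 25.8
```

```bash
python3 -m handwheel '[{"gripper":1,"tx":-0.001,"ty":0,"tz":0,"rx":0,"ry":0,"rz":0},{"gripper":1,"tx":0,"ty":0,"tz":0,"rx":0,"ry":0,"rz":0}]'; python3 -m handwheel '[{"gripper":0.4,"tx":0.0015,"ty":0,"tz":0,"rx":0,"ry":0,"rz":0},{"gripper":0.3,"tx":0,"ty":0,"tz":0,"rx":0,"ry":0,"rz":0},{"gripper":0.3,"tx":0,"ty":0,"tz":0,"rx":0,"ry":0,"rz":0},{"gripper":0.3,"tx":0,"ty":0,"tz":0,"rx":0,"ry":0,"rz":0}]'
```

```text
t: 19.45
ee_pos: [484.2, 151.3, 206.4]
orientation: [-1.862, -2.528, -0.002]
ft_force: [-4.3, 18.4, 0.1]
width: 25.9
t: 19.95
ee_pos: [484.3, 150.9, 206.3]
orientation: [-1.863, -2.529, 0.0]
ft_force: [-0.5, 0.0, -0.4]
width: 60.4
```

```bash
python3 -m handwheel '[{"gripper":0.3,"tx":0,"ty":0,"tz":-0.02,"rx":0,"ry":0,"rz":0},{"gripper":0.3,"tx":0,"ty":0,"tz":-0.03,"rx":0,"ry":0,"rz":0},{"gripper":0.3,"tx":0,"ty":0,"tz":-0.03,"rx":0,"ry":0,"rz":0},{"gripper":0.3,"tx":0.03,"ty":-0.04,"tz":0,"rx":0,"ry":0,"rz":0},{"gripper":0.3,"tx":0.03,"ty":-0.04,"tz":0,"rx":0,"ry":0,"rz":0},{"gripper":0.3,"tx":0.03,"ty":-0.03,"tz":0,"rx":0,"ry":0,"rz":0},{"gripper":0.3,"tx":0.03,"ty":0,"tz":0,"rx":0,"ry":0,"rz":0},{"gripper":0.3,"tx":0.02,"ty":0,"tz":0,"rx":0,"ry":0,"rz":0}]'; python3 - <<'E'
from h import *
import pickle
where()
p=viewer.get_image('top'); save(p,'t9.png',(170,60,400,260),3); pickle.dump(p,open('t9.pkl','wb'))
p=viewer.get_image('scene'); save(p,'s9.png',(230,120,400,250),4); pickle.dump(p,open('s9.pkl','wb'))
E
```

```text
t: 20.95
ee_pos: [337.1, 253.0, 286.5]
orientation: [1.862, 2.53, 0.001]
ft_force: [0.4, 0.5, -0.8]
width: 62.0
t 20.95 tcp [337.1 253.  286.5] yawx 107.31 z [ 0.  0. -1.] q [ 0.62  0.33  2.15 -0.    0.66  0.31] F [ 0.4  0.5 -0.8] w 62.0
```

View pics/t9.png

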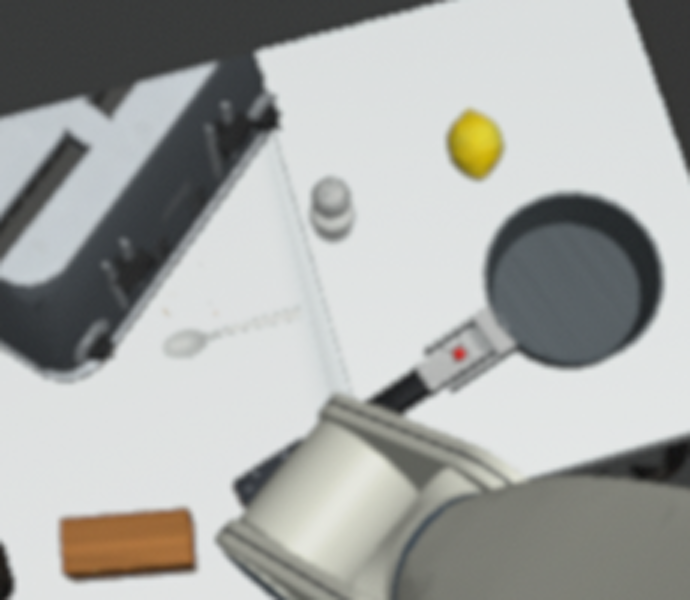

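View pics/s9.png

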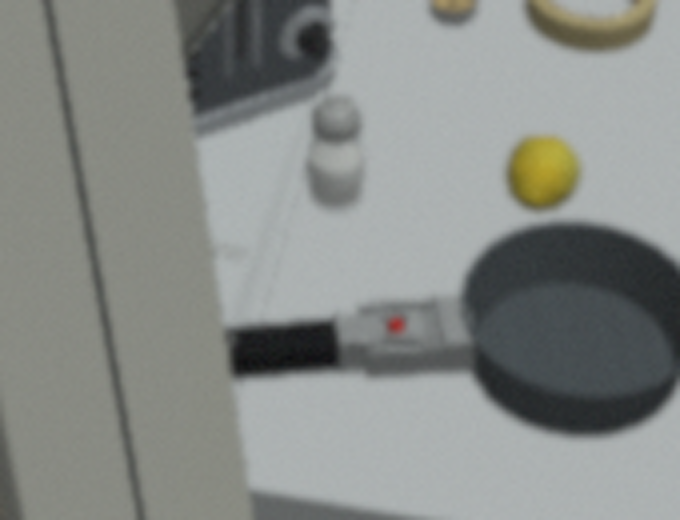

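```bash
python3 - <<'E'
from fit2 import *
p=pickle.load(open('t9.pkl','rb')); save(p,'t9c.png',(295,155,355,205),12)
m,b=panfit(p,'t9'); print('button px',b,'(before 322.69 177.53)')
q=pickle.load(open('top0.pkl','rb'))
d=np.abs(p['image'].astype(int)-q['image']).sum(2)
for n,(u,v) in dict(lemon=(328,107),salt=(280,130),spoon=(235,173),spoonh=(255,168)).items(): print(n,d[v-12:v+12,u-12:u+12].mean().round(1),d[v-12:v+12,u-12:u+12].max())
E
```

```text
button px [322.68479938 177.48032407] (before 322.69 177.53)
lemon 1.6 9
salt 1.4 19
spoon 1.0 5
spoonh 0.9 6
```

View pics/t9c.png

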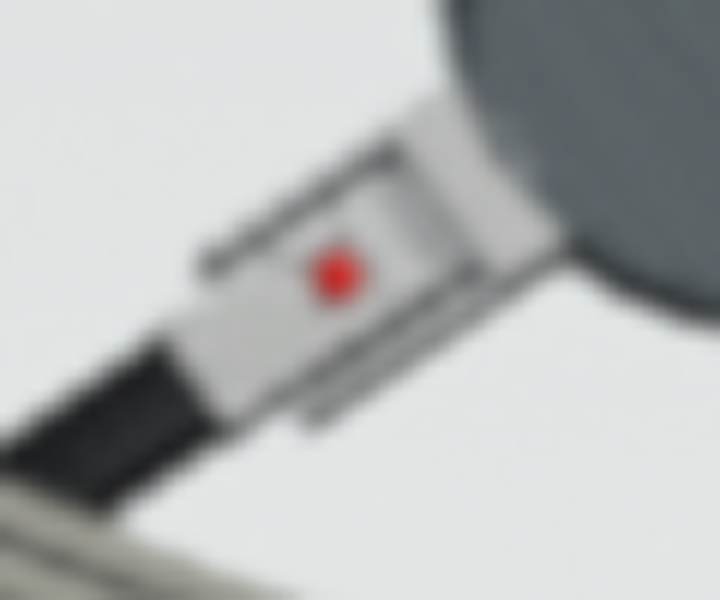

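```bash
python3 -c "
from workcell import ctrl
print(ctrl.close_job())"
```

```text
the job is handed in; nothing more can be done
None
```

The handle is on the pan's stub, fully home as far as I can check, with the red button up in its hole. I handed the job in at about 21 s.

I drew the handle out of the oak block by its metal end and laid it on the worktop, dropping it the last 3 mm. I then took it again by the black grip and slid it onto the stub.

**Seating:** the handle met a firm stop, and I pushed against it up to about 19 N. The button reappeared in the hole after the upward push of its spring had shown on the wrist and gone again.

**After letting go:**
- The button sits at the same pixel as before the handle went on (322.7, 177.5).
- The lemon, salt shaker and teaspoon look unchanged against the first picture.
- The gripper was well clear of everything.

No check failed. One disagreement: the two cameras placed the button about 2.5 mm apart, which is close to the stated calibration error. I used a position between the two, and the handle went on with almost no sideways force.

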